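# Cover the findings jars at the goldsmith's bench

## Task

Close up the bench for the night: put each of the four round brass lids on the white jar that it fits, seated level on the rim with its plug inside the mouth. Set the lids down, do not drop them; leave the jars standing where they are, and leave the square lid alone.

Things in the scene. Friction and masses are not known exactly. Their poses are not given: they have to be found in the camera images.
- jar_small: open straight-sided round white ceramic jar, outside diameter 42, mouth 36, wall 3, height 44 mm, stands loose on the bench. Origin: centre of its underside; z up along its axis.
- lid_small: round brass lid for jar_small, lying knob up: disc of diameter 46 mm from z = 5 to 9 mm; central round knob, diameter 16, z = 9 to 29 mm; below the disc a tapered plug 5 mm high (diameter 22 at its foot, 29 at the disc) that enters the jar's mouth. Origin: centre of the plug's underside; z up. Seated, the disc lies on the rim, its origin 39 mm above the jar's.
- jar_medium: open straight-sided round white ceramic jar, outside diameter 54, mouth 48, wall 3, height 38 mm, stands loose on the bench. Origin: centre of its underside; z up along its axis.
- lid_medium: round brass lid for jar_medium, lying knob up: disc of diameter 58 mm from z = 5 to 9 mm; central round knob, diameter 16, z = 9 to 29 mm; below the disc a tapered plug 5 mm high (diameter 34 at its foot, 41 at the disc) that enters the jar's mouth. Origin: centre of the plug's underside; z up. Seated, the disc lies on the rim, its origin 33 mm above the jar's.
- jar_large: open straight-sided round white ceramic jar, outside diameter 66, mouth 60, wall 3, height 46 mm, stands loose on the bench. Origin: centre of its underside; z up along its axis.
- lid_large: round brass lid for jar_large, lying knob up: disc of diameter 70 mm from z = 5 to 9 mm; central round knob, diameter 16, z = 9 to 29 mm; below the disc a tapered plug 5 mm high (diameter 46 at its foot, 53 at the disc) that enters the jar's mouth. Origin: centre of the plug's underside; z up. Seated, the disc lies on the rim, its origin 41 mm above the jar's.
- jar_largest: open straight-sided round white ceramic jar, outside diameter 78, mouth 72, wall 3, height 40 mm, stands loose on the bench. Origin: centre of its underside; z up along its axis.
- lid_largest: round brass lid for jar_largest, lying knob up: disc of diameter 82 mm from z = 5 to 9 mm; central round knob, diameter 16, z = 9 to 29 mm; below the disc a tapered plug 5 mm high (diameter 58 at its foot, 65 at the disc) that enters the jar's mouth. Origin: centre of the plug's underside; z up. Seated, the disc lies on the rim, its origin 35 mm above the jar's.
- lid_square: square brass lid, the odd one out: a plate of 58 x 58 mm with the same knob (diameter 16 mm, top 29 mm above the bench); belongs to none of the jars. Origin: centre of its underside; x and y along its sides, z up.
Not all that is in view belongs to the job. Leave any pink look-alike of the lid_largest alone.

How it is judged (in metres and radians):
At the end, for the whole second after the job is handed in: each round lid is seated on the jar of its size: centres within 8 mm horizontally, lid within 2.5 mm of its seated height and within 0.07 rad of level; every jar upright (0.05 rad) on the bench within 4 cm of where it was; square lid within 2 cm of where it was; all at rest (below 0.02 m/s) (horizontal distance between lid_small and jar_small below 0.008 m and z of lid_small in the frame of jar_small between 0.0365 and 0.0415 m and angle between each of lid_small, lid_medium, lid_large, lid_largest's own z axis and vertical below 0.07 rad and angle between each of jar_small, jar_medium, jar_large, jar_largest's own z axis and vertical below 0.05 rad and height (world z) of each of jar_small, jar_medium, jar_large, jar_largest below 0.004 m and distance of each of jar_small, jar_medium, jar_large, jar_largest from where it was at the start of the episode below 0.04 m and linear speed of each of lid_small, jar_small, lid_medium, jar_medium, lid_large, jar_large, lid_largest, jar_largest below 0.02 m/s and horizontal distance between lid_medium and jar_medium below 0.008 m and z of lid_medium in the frame of jar_medium between 0.0305 and 0.0355 m and horizontal distance between lid_large and jar_large below 0.008 m and z of lid_large in the frame of jar_large between 0.0385 and 0.0435 m and horizontal distance between lid_largest and jar_largest below 0.008 m and z of lid_largest in the frame of jar_largest between 0.0325 and 0.0375 m and distance of lid_square from where it was at the start of the episode below 0.02 m); the robot touches nothing.
It fails at once if a jar is tipped over (angle between any of jar_small, jar_medium, jar_large, jar_largest's own z axis and vertical above 0.4 rad).
It fails at once if a round lid is dropped (falls free of the fingers from more than about 2 cm) ((linear speed of lid_small above 0.6 m/s and contact force between the fingers and lid_small below 0.05 N) or (linear speed of lid_medium above 0.6 m/s and contact force between the fingers and lid_medium below 0.05 N) or (linear speed of lid_large above 0.6 m/s and contact force between the fingers and lid_large below 0.05 N) or (linear speed of lid_largest above 0.6 m/s and contact force between the fingers and lid_largest below 0.05 N)).
It fails at once if the square lid is moved by more than 2 cm (distance of lid_square from where it was at the start of the episode above 0.02 m).
It also fails if it takes over 96 s, if anything falls off the work surface, if the arm or the gripper's body presses on something with over 40 N, if the wrist force passes 120 N, or if a joint passes its speed limit or range.

## Robot

A 6-joint arm with a two-finger parallel gripper is mounted at the origin on the work surface. World frame = base frame: x ahead of the robot, y to its left, z up, the work surface at z = 0. Lengths are in mm, angles in degrees, forces in N, time in s.
With the tool pointing down it reaches from about 300 to 850 mm from the base axis. Payload 4.2 kg.
Tool frame: the origin (TCP) lies midway between the tips of the shut fingers; the grasp point (between the pads) lies env.hold_point_z behind it (env.hold_point_z is the distance from the TCP to the grasp point, in mm); z points along the fingers, y is the line along which they close (so a half turn about z gives the same grasp; the last joint's range is limited). The gripper opens to 91 mm and grips with 3 to 60 N. Pads are 32 mm wide; open, the fingers measure 118 mm over their backs; the gripper's body (76 mm by 178 mm) begins 60 mm behind the grasp point.
Start: joints at [-77.922, 18.312, 89.639, -0, 72.044, -1.146], TCP at [131.537, -559.769, 213.976] pointing down, gripper open.
Joint ranges: [-177.97, 177.97], [-48.28, 115.42], [12.27, 149.76], [-77.06, 257.06], [2.81, 150.46], [-146.56, 146.56]. Speed limits (degrees/s): [147.25, 147.25, 180, 180, 180, 180].

## Interface

Orientations are given as [roll, pitch, yaw] about the fixed x, y, z axes, in that order (R = Rz(yaw) Ry(pitch) Rx(roll)).
In Python, from workcell import env, viewer, spotter gives the robot as it stands.
- The arm moves only by the tool apply_moves, never from a script. Its arguments are lists of equal length, an entry for each row: "delta_pos": the shift along the world's x, y, z normalised to -1 to 1, where 1 is 120 mm, a list of three; "rot": the turn, a rotation vector about the world's x, y, z normalised to -1 to 1, where 1 is 1.5 rad, a list of three; "hand": the opening, from 0 (shut) to 1 (fully open). A call has 1 to 10 rows; each row is the pose to reach, as a shift and turn from the pose commanded when the call began; what a row does not reach only later rows make up. A row lasts 1/12 s, in which the tool goes at most 41.7 mm and 7.16 degrees, less where a joint would pass 70% of its speed; a pose out of reach is approached as far as the arm can. A call with a number of a shift or a turn outside -1 to 1 is refused whole. A call with a gripper value outside its range is refused whole. The fingers move at their own pace and stop on an object; "newtons" is the grip in N (left out, the last holds). Time passes only in rows, so rows that repeat a pose let the fingers close. It gives the time, the measured TCP pose, the force, the opening and the grip force at its end, in the units of the state.
- env.state(): the state, without advancing time (a new reading comes with each control period).
- viewer.grab_frame(name): name is "side" or "top"; returns a dict with "pixels" (420x560x3 uint8, red, green, blue), "camera_matrix" (3x3 intrinsics, pixels), "R" (3x3) and "t" (3): a world point X has camera coordinates R X + t. Camera axes: x right, y down, z forward; pixel columns grow to the right and rows downward; lengths in mm; the calibration is good to about 2 mm. A picture is of the moment at which its call begins. There is no depth.
- env.job_done(): hands the job in; it is judged then, once.
Trained networks look in a picture, given as the dict that the camera call returned (one of the last four; its "shot" number tells which), for a name from the list of things; names that differ only in an ending like _2 or _b are one class to them, and where a whole thing is asked for, a point or a joint stands for the part that bears it (a point fixed in the world has none). Each returns a list of dicts, best first, with "score" (0 to 1); they miss things now and then, are a little off and sometimes report something else, mostly with a low value. They report only what shows in the picture. A call takes as long as a camera call. They do not tell look-alikes from the thing itself.
- spotter.trace(picture, query): "mask" (420x560 bool, what is visible of it) and "box" ([centre column, centre row, width, height] in pixels, round what is visible of it).
- spotter.landmark_of(picture, query): "position" ([column, row] in pixels: a listed point, or the origin of a listed thing).
The state is a dict: "time_s": time; "qpos": joint angles; "qvel": joint speeds; "effort": joint torques, N m; "ee_pos": TCP position; "ee_rot": TCP orientation; "force": force on the tool from outside, world axes, zero at the start; "torque": the same for the moment, N m; "gripper_width": finger opening in mm; "gripper_force": force on a finger pad.
Only numpy, scipy, OpenCV 4.12 (cv2) and the standard library are available. Lean on these libraries where they do the work, as an engineer would, in place of code of your own. Each camera call takes 0.05 s, during which the arm holds its last target. There are 200 camera calls.

## Working session

There is one attempt and no reset: what is moved stays moved. The work goes in short steps, Python scripts to look and compute and a tool call to move; the robot and the scene stay as the last step left them, time stands still between calls to the robot, and variables do not carry over. Pictures are saved under pics/ and viewed, at most 14 in all, crops included, and the job is handed in when it is done.

Besides the shell and the picture viewer there is one more tool, called after ">>>" by a JSON object that holds its "api" and its "payload", one argument or row to a line. apply_moves: Moves the arm, as the interface text tells. Its arguments: {"type":"object","properties":{"delta_pos":{"type":"array"},"rot":{"type":"array"},"hand":{"type":"array"},"newtons":{"type":"number"}},"required":["delta_pos","rot","hand"]}

```bash
mkdir -p pics; ls; cat > h.py <<'E'
import numpy as np, cv2
from workcell import env, viewer, spotter
def grab(n,save=None):
    f=viewer.grab_frame(n)
    if save: cv2.imwrite('pics/'+save,f['pixels'][:,:,::-1])
    return f
def ray(f,px,z):
    K=np.array(f['camera_matrix']);R=np.array(f['R']);t=np.array(f['t'])
    d=R.T@np.linalg.solve(K,[px[0],px[1],1.]);c=-R.T@t
    return c+d*(z-c[2])/d[2]
def proj(f,X):
    p=np.array(f['camera_matrix'])@(np.array(f['R'])@np.array(X)+np.array(f['t']));return p[:2]/p[2]
E
python3 - <<'E'
from h import *
s=env.state();print(s, env.hold_point_z)
for v in('top','side'):
    f=grab(v,v+'0.png');print(v,f['camera_matrix'],-np.array(f['R']).T@f['t'])
    for n in 'small medium large largest'.split():
        for k in('jar_','lid_'):
            for d in spotter.landmark_of(f,k+n)[:3]:print(k+n,round(d['score'],2),np.round(d['position']),np.round(ray(f,d['position'],0)[:2]))
    for d in spotter.landmark_of(f,'lid_square')[:3]:print('sq',round(d['score'],2),np.round(d['position']),np.round(ray(f,d['position'],0)[:2]))
E
```

```text
pics
{'time_s': 0.0, 'qpos': array([-7.79199027e+01,  1.83509432e+01,  8.97067028e+01, -1.00363264e-03,
        7.20443430e+01, -1.14726035e+00]), 'qvel': array([ 0.03126746, -0.00469439, -0.01076604, -0.04822015, -0.07697636,
        0.00895561]), 'effort': array([-1.81788964e-03, -4.12465203e+01, -2.31972206e+01,  7.27649918e-02,
        4.56630508e-02, -1.36237604e-04]), 'ee_pos': array([ 131.44384071, -559.24768644,  213.12527616]), 'ee_rot': array([-1.79898012e+02, -1.08802882e-03,  1.32276669e+01]), 'force': array([0.09861676, 0.06603982, 0.62230712]), 'torque': array([ 0.04683921, -0.02460593, -0.0213681 ]), 'gripper_force': 0.0, 'gripper_width': 91.48996812881104} 18.8
top [[538.71694359   0.         275.8871838 ]
 [  0.         538.71694359 205.2687246 ]
 [  0.           0.           1.        ]] [ 299.77443333   21.85299268 1438.7206397 ]
jar_small 0.47 [239. 219.] [489.  94.]
lid_small 0.76 [270. 160.] [654.  16.]
lid_small 0.3 [178. 244.] [418. 253.]
jar_medium 0.66 [429. 210.] [ 529. -420.]
lid_medium 0.7 [176. 247.] [409. 260.]
jar_large 0.87 [350. 167.] [ 641. -206.]
l
[... 180 characters left out ...]
[126. 210.] [503. 398.]
sq 0.83 [314. 224.] [ 482. -109.]
sq 0.52 [350. 167.] [ 641. -204.]
side [[424.18061579   0.         279.77529078]
 [  0.         424.18061579 209.89574425]
 [  0.           0.           1.        ]] [ 93.55895709 803.84260639 972.59836816]
jar_small 0.53 [273. 239.] [490.  74.]
lid_small 0.51 [237. 210.] [650.  22.]
jar_medium 0.74 [327. 146.] [ 530. -426.]
jar_medium 0.6 [206. 321.] [509. 396.]
lid_medium 0.9 [264. 299.] [410. 270.]
jar_large 0.56 [271. 169.] [ 649. -209.]
lid_large 0.54 [347. 181.] [ 389. -275.]
jar_largest 0.69 [211. 246.] [637. 185.]
lid_largest 0.7 [206. 320.] [511. 394.]
lid_largest 0.58 [153. 314.] [642. 443.]
sq 0.52 [298. 203.] [ 491. -100.]
```

View pics/top0.png

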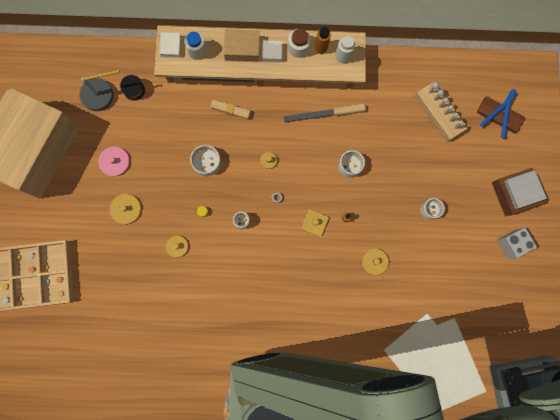

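View pics/side0.png

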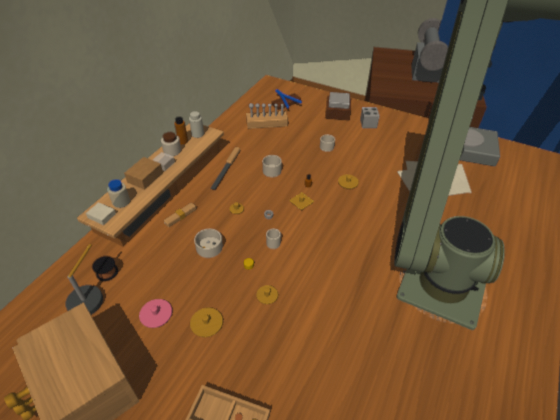

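Top picture: brass round lids at (125,209) largest, (177,246) medium, (269,160) small and (375,262) large. The jars are at (205,160) largest, (241,220) small, (351,164) large and (433,208) medium. Possible mix-ups are the pink disc at (114,161), the square lid at (316,222), the yellow cap at (203,211), the ring at (277,197) and the bottle at (348,217). I'll refine the positions by matching silhouettes in both views.

```bash
cat >> h.py <<'E'
DIM=dict(small=(42,44,46,22),medium=(54,38,58,34),large=(66,46,70,46),largest=(78,40,82,58))
G=dict(jar_small=(489,84),jar_medium=(529,-422),jar_large=(645,-207),jar_largest=(642,189),lid_small=(652,19),lid_medium=(410,265),lid_large=(391,-268),lid_largest=(507,396))
def sil(f,name,xy,z0=0):
    k,s=name.split('_');jd,jh,ld,pd=DIM[s]
    a=np.linspace(0,2*np.pi,60)
    c=lambda r,z:[proj(f,[xy[0]+r*np.cos(t),xy[1]+r*np.sin(t),z+z0]) for t in a]
    hs=[c(jd/2,0)+c(jd/2,jh)] if k=='jar' else [c(ld/2,5)+c(ld/2,9)+c(pd/2,0),c(8,9)+c(8,29)]
    m=np.zeros((420,560),np.uint8)
    for h in hs: cv2.fillConvexPoly(m,np.round(cv2.convexHull(np.float32(h))*16).astype(np.int32),1,shift=4)
    return m>0
def cen(m): r,c=np.nonzero(m);return np.array([c.mean(),r.mean()])
def fit(f,name,xy,z0=0):
    """shift model silhouette until its centroid meets that of the network's mask"""
    xy=np.array(xy,float);p=cen(sil(f,name,xy,z0))
    ds=[d for d in spotter.trace(f,name) if np.linalg.norm(cen(d['mask'])-p)<18]
    if not ds:
        k=name.split('_')[0]
        ds=[d for s in DIM for d in spotter.trace(f,k+'_'+s) if np.linalg.norm(cen(d['mask'])-p)<18]
    if not ds: return None
    m=np.asarray(ds[0]['mask'])
    for _ in range(4):
        s=cen(sil(f,name,xy,z0));xy+=(ray(f,cen(m),z0+15)-ray(f,s,z0+15))[:2]
    q=sil(f,name,xy,z0);return xy,ds[0]['score'],(m&q).sum()/(m|q).sum(),m.sum()/q.sum()
E
python3 - <<'E'
from h import *
fs=[grab('top'),grab('side')]
for n,g in G.items():
    for f in fs:
        r=fit(f,n,g);print(n,None if r is None else (np.round(r[0],1),*np.round(r[1:],2)))
im=cv2.resize(fs[0]['pixels'][130:280,90:290,::-1],None,fx=4,fy=4,interpolation=cv2.INTER_CUBIC)
cv2.imwrite('pics/crop1.png',im)
print(env.state()['time_s'])
E
```

```text
jar_small (array([482.2,  89.2]), np.float64(0.64), np.float64(0.87), np.float64(0.87))
jar_small (array([484. ,  88.2]), np.float64(0.64), np.float64(0.83), np.float64(0.83))
jar_medium (array([ 529.4, -422. ]), np.float64(0.96), np.float64(0.89), np.float64(0.89))
jar_medium (array([ 532.4, -423.4]), np.float64(0.5), np.float64(0.78), np.float64(0.78))
jar_large (array([ 644. , -201.3]), np.float64(0.62), np.float64(0.89), np.float64(0.89))
jar_large (array([ 645.9, -202.5]), np.float64(0.69), np.float64(0.88), np.float64(0.88))
jar_largest (array([641.2, 191.2]), np.float64(0.8), np.float64(0.95), np.float64(0.95))
jar_largest (array([643.4, 189.9]), np.float64(0.82), np.float64(0.88), np.float64(0.88))
lid_small None
lid_small (array([653.2,  22. ]), np.float64(0.46), np.float64(0.72), np.float64(0.72))
lid_medium (array([409.8, 257.1]), np.float64(0.8), np.float64(0.9), np.float64(0.9))
lid_medium (array([411.6, 257.3]), np.float64(0.77), np.float64(0.81), np.float64(0.81))
lid_large (array([ 385., -270.]), np.float64(0.6), np.float64(0.9), np.float64(0.9))
lid_large (array([ 385.5, -270.7]), np.float64(0.75), np.float64(0.82), np.float64(0.82))
lid_largest (array([506.7, 401.2]), np.float64(0.82), np.float64(0.9), np.float64(0.9))
lid_largest (array([508.2, 400.5]), np.float64(0.59), np.float64(0.86), np.float64(0.86))
2.1
```

View pics/crop1.png

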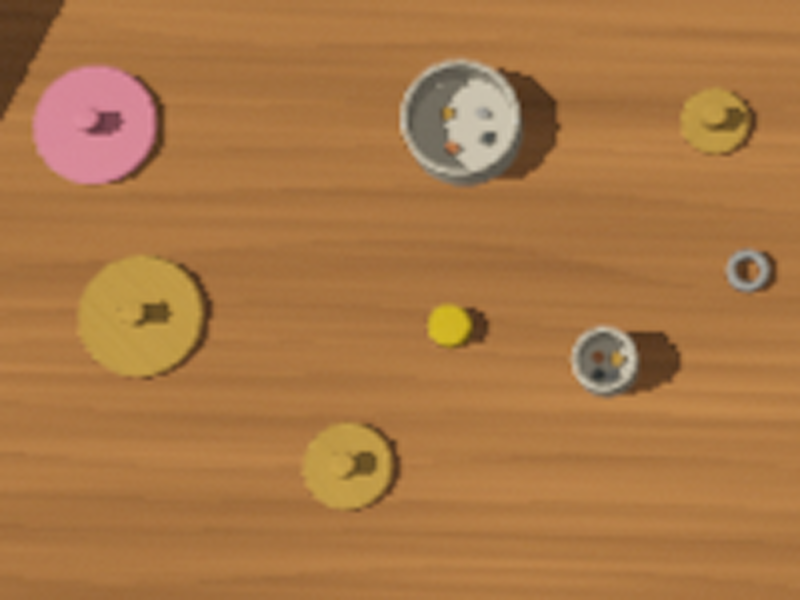

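The crop shows pink at crop (95,125), left alone. The brass largest is at (140,315), medium at (348,465) and small at (715,120); the jars are open and upright. The two views agree to about 2 mm. I'll take the large lid first.

>>> {"api": "apply_moves", "payload": {
  "delta_pos": [
    [1,1,-0.3],
    [1,1,-0.3],
    [1,1,-0.3],
    [1,1,-0.3],
    [1,1,-0.3]
  ],
  "rot": [
    [0,0,0],
    [0,0,0],
    [0,0,0],
    [0,0,0],
    [0,0,0]
  ],
  "hand": [0.5,0.5,0.5,0.5,0.5],
  "newtons": 25
}}

```text
time_s: 2.52
ee_pos: [254.0, -434.7, 176.7]
ee_rot: [-179.7, -0.1, 13.4]
force: [0.1, 1.2, -0.3]
gripper_width: 60.3
gripper_force: 0.0
```

>>> {"api": "apply_moves", "payload": {
  "delta_pos": [
    [1,1,-0.3],
    [1,1,-0.3],
    [1,1,-0.3],
    [1,1,-0.3],
    [1,1,-0.3]
  ],
  "rot": [
    [0,0,0],
    [0,0,0],
    [0,0,0],
    [0,0,0],
    [0,0,0]
  ],
  "hand": [0.5,0.5,0.5,0.5,0.5]
}}

```text
time_s: 2.93
ee_pos: [374.1, -315.9, 141.0]
ee_rot: [-179.8, -0.0, 13.5]
force: [-1.0, -0.0, 0.4]
gripper_width: 45.6
gripper_force: 0.0
```

>>> {"api": "apply_moves", "payload": {
  "delta_pos": [
    [0.115,0.413,-0.4],
    [0.115,0.413,-0.4],
    [0.115,0.413,-0.4],
    [0.115,0.413,-0.4],
    [0.115,0.413,-0.4]
  ],
  "rot": [
    [0,0,0],
    [0,0,0],
    [0,0,0],
    [0,0,0],
    [0,0,0]
  ],
  "hand": [0.5,0.5,0.5,0.5,0.5]
}}

```text
time_s: 3.35
ee_pos: [386.0, -271.7, 94.8]
ee_rot: [179.9, -0.1, 13.2]
force: [-0.8, 0.4, -0.4]
gripper_width: 45.8
gripper_force: 0.0
```

```bash
python3 - <<'E'
from h import *
f=grab('side');t=grab('top')
print(np.round(env.state()['ee_pos'],1),proj(f,[385.2,-270.3,29]))
a=cv2.resize(f['pixels'][110:210,290:400,::-1],None,fx=5,fy=5,interpolation=cv2.INTER_CUBIC)
cv2.imwrite('pics/c2.png',a)
E
```

```text
[ 386.  -272.    95.1] [348.4371056 175.8375136]
```

View pics/c2.png

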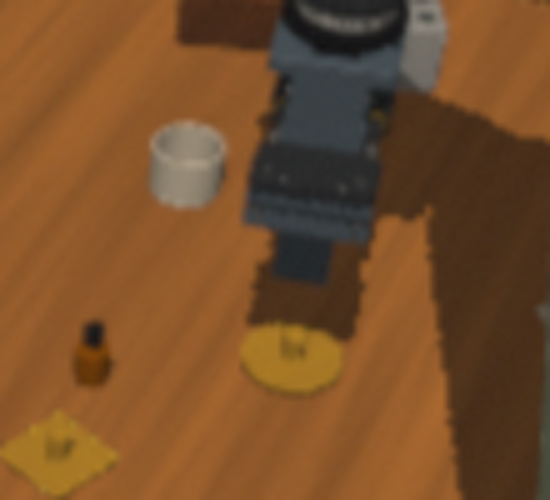

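The finger sits directly above the large lid's knob (crop (295,345)), so the choice holds. Descending.

>>> {"api": "apply_moves", "payload": {
  "delta_pos": [
    [0,0,-0.3],
    [0,0,-0.6],
    [0,0,-0.68],
    [0,0,-0.68]
  ],
  "rot": [
    [0,0,0],
    [0,0,0],
    [0,0,0],
    [0,0,0]
  ],
  "hand": [0.5,0.5,0.5,0.5]
}}

```text
time_s: 3.78
ee_pos: [384.4, -270.5, 11.3]
ee_rot: [-179.9, 0.1, 13.2]
force: [0.3, -0.1, 0.2]
gripper_width: 45.2
gripper_force: 0.0
```

>>> {"api": "apply_moves", "payload": {
  "delta_pos": [
    [0,0,0],
    [0,0,0],
    [0,0,0],
    [0,0,0],
    [0,0,0],
    [0,0,0]
  ],
  "rot": [
    [0,0,0],
    [0,0,0],
    [0,0,0],
    [0,0,0],
    [0,0,0],
    [0,0,0]
  ],
  "hand": [0.1,0.1,0.1,0.1,0.1,0.1],
  "newtons": 30
}}

```text
time_s: 4.28
ee_pos: [385.7, -270.4, 13.2]
ee_rot: [179.9, -0.0, 13.2]
force: [-1.2, 0.6, 4.8]
gripper_width: 15.3
gripper_force: 30.0
```

>>> {"api": "apply_moves", "payload": {
  "delta_pos": [
    [0,0,0.1],
    [0,0,0.3],
    [0,0,0.55],
    [0,0,0.75],
    [0.15,0.05,0.75],
    [0.3,0.08,0.75]
  ],
  "rot": [
    [0,0,0],
    [0,0,0],
    [0,0,0],
    [0,0,0],
    [0,0,0],
    [0,0,0]
  ],
  "hand": [0.1,0.1,0.1,0.1,0.1,0.1]
}}

```text
time_s: 4.78
ee_pos: [421.9, -260.8, 104.2]
ee_rot: [179.9, -0.1, 13.2]
force: [0.3, -0.8, -1.5]
gripper_width: 15.1
gripper_force: 30.0
```

>>> {"api": "apply_moves", "payload": {
  "delta_pos": [
    [0.25,0.07,0],
    [0.5,0.13,0],
    [0.75,0.19,0],
    [0.9,0.23,0],
    [0.93,0.244,0]
  ],
  "rot": [
    [0,0,0],
    [0,0,0],
    [0,0,0],
    [0,0,0],
    [0,0,0]
  ],
  "hand": [0.1,0.1,0.1,0.1,0.1]
}}

```text
time_s: 5.2
ee_pos: [536.1, -230.5, 102.1]
ee_rot: [179.9, -0.1, 13.3]
force: [0.7, -0.5, -1.6]
gripper_width: 15.0
gripper_force: 30.0
```

>>> {"api": "apply_moves", "payload": {
  "delta_pos": [
    [0.25,0.07,0],
    [0.5,0.13,0],
    [0.75,0.19,0],
    [0.9,0.23,0],
    [0.935,0.244,0],
    [0.935,0.244,0],
    [0.935,0.244,0],
    [0.935,0.244,0]
  ],
  "rot": [
    [0,0,0],
    [0,0,0],
    [0,0,0],
    [0,0,0],
    [0,0,0],
    [0,0,0],
    [0,0,0],
    [0,0,0]
  ],
  "hand": [0.1,0.1,0.1,0.1,0.1,0.1,0.1,0.1]
}}

```text
time_s: 5.87
ee_pos: [643.3, -202.4, 102.2]
ee_rot: [-180.0, 0.1, 13.2]
force: [0.8, 0.1, -0.7]
gripper_width: 15.3
gripper_force: 30.0
```

```bash
python3 - <<'E'
from h import *
s=env.state();print(np.round(s['ee_pos'],1),s['gripper_width'],s['force'])
for v in('top','side'):
    f=grab(v)
    r=fit(f,'jar_large',(645,-202));print(v,r)
    for z in(88,90):
        r=fit(f,'lid_large',(645,-202),z);print(z,r)
    if v=='side':
        cv2.imwrite('pics/c3.png',cv2.resize(f['pixels'][90:210,210:340,::-1],None,fx=4.5,fy=4.5,interpolation=cv2.INTER_CUBIC))
E
```

```text
[ 643.3 -202.4  102.2] 15.286256734454717 [ 0.79895375  0.06043171 -0.73778072]
top None
88 None
90 None
side (array([ 645.62291663, -202.0882025 ]), 0.82, np.float64(0.8823529411764706), np.float64(0.8823529411764706))
88 None
90 None
```

View pics/c3.png

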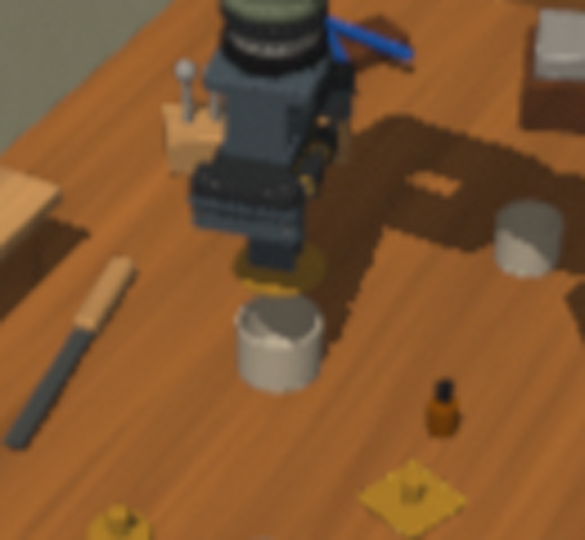

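The lid hangs level over the large jar (crop (280,340)), so I'll lower it gently.

>>> {"api": "apply_moves", "payload": {
  "delta_pos": [
    [0,0,-0.12],
    [0,0,-0.24],
    [0,0,-0.33],
    [0,0,-0.37],
    [0,0,-0.39],
    [0,0,-0.4],
    [0,0,-0.408],
    [0,0,-0.408]
  ],
  "rot": [
    [0,0,0],
    [0,0,0],
    [0,0,0],
    [0,0,0],
    [0,0,0],
    [0,0,0],
    [0,0,0],
    [0,0,0]
  ],
  "hand": [0.1,0.1,0.1,0.1,0.1,0.1,0.1,0.1]
}}

```text
time_s: 7.93
ee_pos: [645.5, -202.2, 54.3]
ee_rot: [180.0, -0.1, 13.2]
force: [-0.2, -0.1, -0.4]
gripper_width: 14.6
gripper_force: 30.0
```

>>> {"api": "apply_moves", "payload": {
  "delta_pos": [
    [0,0,-0.008],
    [0,0,-0.016],
    [0,0,-0.016],
    [0,0,-0.016]
  ],
  "rot": [
    [0,0,0],
    [0,0,0],
    [0,0,0],
    [0,0,0]
  ],
  "hand": [0.1,0.1,0.1,0.1]
}}

```text
time_s: 8.27
ee_pos: [645.6, -202.2, 54.2]
ee_rot: [179.9, -0.1, 13.2]
force: [-2.8, 1.8, 8.6]
gripper_width: 15.2
gripper_force: 30.0
```

Contact at 8.6 N, so it's seated. Release, rise, and go towards lid_small.

>>> {"api": "apply_moves", "payload": {
  "delta_pos": [
    [0,0,0.01],
    [0,0,0.01],
    [0,0,0.01],
    [0,0,0.01],
    [0,0,0.01]
  ],
  "rot": [
    [0,0,0],
    [0,0,0],
    [0,0,0],
    [0,0,0],
    [0,0,0]
  ],
  "hand": [0.2,0.3,0.4,0.45,0.45]
}}

```text
time_s: 8.68
ee_pos: [645.2, -202.1, 52.4]
ee_rot: [180.0, 0.0, 13.2]
force: [-0.5, -1.3, 0.4]
gripper_width: 40.3
gripper_force: 0.0
```

>>> {"api": "apply_moves", "payload": {
  "delta_pos": [
    [0,0,0.2],
    [0,0,0.5],
    [0,0.3,0.5],
    [0,0.6,0.5],
    [0.05,0.95,0.5],
    [0.05,0.95,0.5]
  ],
  "rot": [
    [0,0,0],
    [0,0,0],
    [0,0,0],
    [0,0,0],
    [0,0,0],
    [0,0,0]
  ],
  "hand": [0.45,0.45,0.45,0.45,0.45,0.45]
}}

```text
time_s: 9.18
ee_pos: [651.7, -81.4, 112.8]
ee_rot: [-179.8, -0.1, 13.5]
force: [0.7, -0.6, -0.5]
gripper_width: 40.9
gripper_force: 0.0
```

```bash
python3 - <<'E'
from h import *
s=env.state();print(np.round(s['ee_pos'],1),s['gripper_width'],s['qpos'])
for v in('top','side'):
    f=grab(v,v+'4.png')
    for n,z in(('lid_large',41),('lid_small',0)):
        r=fit(f,n,(645,-202) if z else (652,20),z);print(v,n,r)
    for d in spotter.landmark_of(f,'lid_small')[:2]:print(d,ray(f,d['position'],0))
    for d in spotter.landmark_of(f,'lid_large')[:2]:print(d,ray(f,d['position'],41))
E
python3 -c "
import cv2
a=cv2.imread('pics/top4.png');b=cv2.imread('pics/side4.png')
r=lambda x:cv2.resize(x,(400,400),interpolation=cv2.INTER_CUBIC)
cv2.imwrite('pics/c4.png',cv2.hconcat([r(a[110:230,250:370]),r(b[130:250,190:310])]))"
```

```text
[651.7 -81.4 112.8] 40.878757219563035 [-8.23150525 29.68856733 86.38483248  0.22712966 63.92551436 68.17884123]
top lid_large (array([ 641.36869424, -215.60226809]), 0.5, np.float64(0.5459272097053726), np.float64(0.5486111111111112))
top lid_small (array([652.20804832,  21.61855313]), 0.72, np.float64(0.8866396761133604), np.float64(0.8866396761133604))
{'position': [267.3, 160.5], 'score': 0.66} [652.287867    23.02387494   0.        ]
{'position': [352.2, 159.5], 'score': 0.68} [ 652.09667687 -203.65173559   41.        ]
side lid_large (array([ 645.01047821, -203.44685395]), 0.73, np.float64(0.732), np.float64(0.732))
side lid_small (array([653.13642031,  21.85569157]), 0.58, np.float64(0.8354430379746836), np.float64(0.8354430379746836))
{'position': [239.3, 211.5], 'score': 0.45} [638.79112737  24.33924842   0.        ]
{'position': [267.9, 298.8], 'score': 0.43} [402.28753785 265.11241465   0.        ]
{'position': [271.8, 160.4], 'score': 0.8} [ 645.79563233 -206.95116468   41.        ]
```

View pics/c4.png

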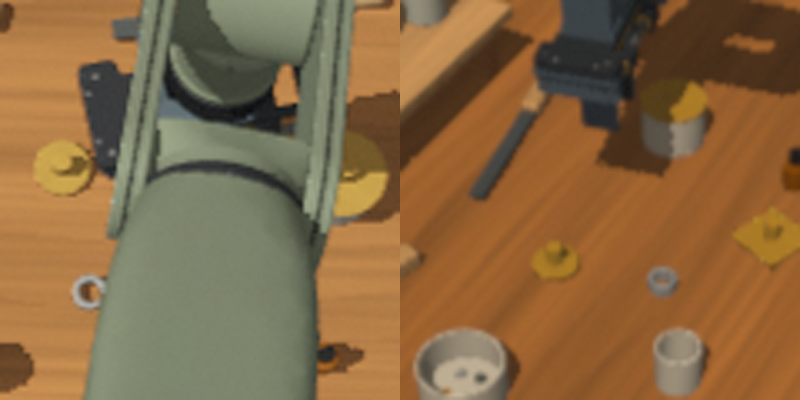

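The large lid sits flat on its jar (right crop (673,110)), and lid_small is confirmed at (652.7, 21.7). Going to it.

>>> {"api": "apply_moves", "payload": {
  "delta_pos": [
    [0,0.3,0],
    [0.01,0.6,-0.2],
    [0.014,0.914,-0.4],
    [0.014,0.914,-0.4],
    [0.014,0.914,-0.4],
    [0.014,0.914,-0.4],
    [0.014,0.914,-0.4]
  ],
  "rot": [
    [0,0,0],
    [0,0,0],
    [0,0,0],
    [0,0,0],
    [0,0,0],
    [0,0,0],
    [0,0,0]
  ],
  "hand": [0.45,0.45,0.45,0.45,0.45,0.45,0.45]
}}

```text
time_s: 10.27
ee_pos: [653.7, 20.2, 65.7]
ee_rot: [179.9, -0.1, 13.2]
force: [0.2, -0.1, 0.6]
gripper_width: 41.2
gripper_force: 0.0
```

>>> {"api": "apply_moves", "payload": {
  "delta_pos": [
    [0,0,-0.2],
    [0,0,-0.4],
    [0,0,-0.436],
    [0,0,-0.436]
  ],
  "rot": [
    [0,0,0],
    [0,0,0],
    [0,0,0],
    [0,0,0]
  ],
  "hand": [0.45,0.45,0.45,0.45]
}}

```text
time_s: 10.6
ee_pos: [652.0, 20.2, 11.5]
ee_rot: [-180.0, 0.1, 13.1]
force: [0.1, 0.3, 0.5]
gripper_width: 41.2
gripper_force: 0.0
```

>>> {"api": "apply_moves", "payload": {
  "delta_pos": [
    [0,0,0],
    [0,0,0],
    [0,0,0],
    [0,0,0],
    [0,0,0],
    [0,0,0]
  ],
  "rot": [
    [0,0,0],
    [0,0,0],
    [0,0,0],
    [0,0,0],
    [0,0,0],
    [0,0,0]
  ],
  "hand": [0.1,0.1,0.1,0.1,0.1,0.1]
}}

```text
time_s: 11.1
ee_pos: [653.6, 21.6, 13.6]
ee_rot: [180.0, -0.1, 13.2]
force: [-0.5, 0.1, 4.8]
gripper_width: 15.1
gripper_force: 30.0
```

>>> {"api": "apply_moves", "payload": {
  "delta_pos": [
    [0,0,0.1],
    [0,0,0.3],
    [0,0,0.55],
    [0,0,0.75],
    [-0.15,0.05,0.75],
    [-0.4,0.15,0.75],
    [-0.6,0.25,0.75]
  ],
  "rot": [
    [0,0,0],
    [0,0,0],
    [0,0,0],
    [0,0,0],
    [0,0,0],
    [0,0,0],
    [0,0,0]
  ],
  "hand": [0.1,0.1,0.1,0.1,0.1,0.1,0.1]
}}

```text
time_s: 11.68
ee_pos: [579.5, 51.7, 103.3]
ee_rot: [-180.0, -0.0, 13.2]
force: [-0.5, 0.1, -1.0]
gripper_width: 15.0
gripper_force: 30.0
```

>>> {"api": "apply_moves", "payload": {
  "delta_pos": [
    [-0.25,0.1,0],
    [-0.5,0.2,0],
    [-0.7,0.28,0],
    [-0.814,0.308,0],
    [-0.814,0.308,0],
    [-0.814,0.308,0],
    [-0.814,0.308,0],
    [-0.814,0.308,0]
  ],
  "rot": [
    [0,0,0],
    [0,0,0],
    [0,0,0],
    [0,0,0],
    [0,0,0],
    [0,0,0],
    [0,0,0],
    [0,0,0]
  ],
  "hand": [0.1,0.1,0.1,0.1,0.1,0.1,0.1,0.1]
}}

```text
time_s: 12.35
ee_pos: [484.6, 88.4, 102.6]
ee_rot: [180.0, -0.1, 13.2]
force: [-0.4, 0.7, 0.2]
gripper_width: 14.9
gripper_force: 30.0
```

```bash
python3 - <<'E'
from h import *
s=env.state();print(np.round(s['ee_pos'],1),s['gripper_width'])
f=grab('side','side5.png')
print(fit(f,'jar_small',(483,88.7)));print(fit(f,'lid_small',(483,88.7),90))
cv2.imwrite('pics/c5.png',cv2.resize(f['pixels'][170:270,220:330,::-1],None,fx=5,fy=5,interpolation=cv2.INTER_CUBIC))
E
```

```text
[484.6  88.4 102.6] 14.888218537019453
(array([483.34942467,  87.95587045]), 0.54, np.float64(0.8551724137931035), np.float64(0.8551724137931035))
None
```

View pics/c5.png

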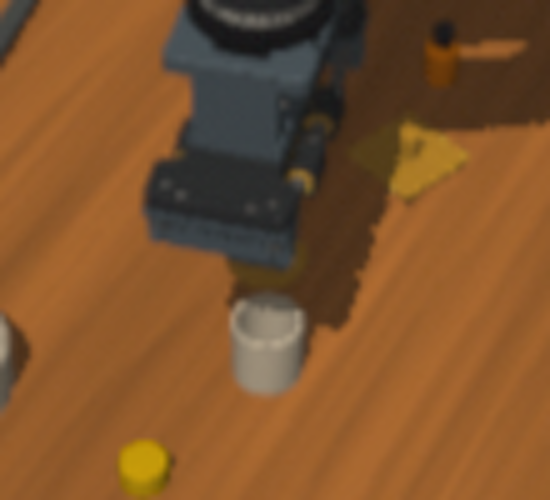

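The small lid is held over jar_small, with both centred near crop column 268. Lowering.

>>> {"api": "apply_moves", "payload": {
  "delta_pos": [
    [0,0,-0.12],
    [0,0,-0.24],
    [0,0,-0.33],
    [0,0,-0.38],
    [0,0,-0.41],
    [0,0,-0.425],
    [0,0,-0.433],
    [0,0,-0.438],
    [0,0,-0.438]
  ],
  "rot": [
    [0,0,0],
    [0,0,0],
    [0,0,0],
    [0,0,0],
    [0,0,0],
    [0,0,0],
    [0,0,0],
    [0,0,0],
    [0,0,0]
  ],
  "hand": [0.1,0.1,0.1,0.1,0.1,0.1,0.1,0.1,0.1]
}}

```text
time_s: 13.45
ee_pos: [483.2, 88.6, 52.4]
ee_rot: [180.0, -0.0, 13.2]
force: [-5.3, -1.7, 18.6]
gripper_width: 14.6
gripper_force: 30.0
```

Contact at the seated height. Ease off, release, rise, and check.

>>> {"api": "apply_moves", "payload": {
  "delta_pos": [
    [0,0,0.014],
    [0,0,0.014],
    [0,0,0.014],
    [0,0,0.014],
    [0,0,0.014]
  ],
  "rot": [
    [0,0,0],
    [0,0,0],
    [0,0,0],
    [0,0,0],
    [0,0,0]
  ],
  "hand": [0.1,0.2,0.35,0.45,0.45]
}}

```text
time_s: 13.87
ee_pos: [483.2, 88.6, 51.3]
ee_rot: [180.0, 0.0, 13.2]
force: [-0.5, 0.8, -0.6]
gripper_width: 35.5
gripper_force: 0.0
```

>>> {"api": "apply_moves", "payload": {
  "delta_pos": [
    [0,0,0.2],
    [0,0,0.5],
    [0,0.3,0.5],
    [0,0.6,0.5],
    [0.1,0.95,0.5],
    [0.1,0.95,0.5]
  ],
  "rot": [
    [0,0,0],
    [0,0,0],
    [0,0,0],
    [0,0,0],
    [0,0,0],
    [0,0,0]
  ],
  "hand": [0.45,0.45,0.45,0.45,0.45,0.45]
}}

```text
time_s: 14.37
ee_pos: [497.4, 208.3, 111.9]
ee_rot: [-179.8, -0.3, 13.4]
force: [0.7, 0.2, 0.9]
gripper_width: 41.2
gripper_force: 0.0
```

>>> {"api": "apply_moves", "payload": {
  "delta_pos": [
    [0.05,0.3,0],
    [0.05,0.6,0],
    [0.1,0.9,0],
    [0.1,0.9,0],
    [0.1,0.9,0]
  ],
  "rot": [
    [0,0,0],
    [0,0,0],
    [0,0,0],
    [0,0,0],
    [0,0,0]
  ],
  "hand": [0.45,0.45,0.45,0.45,0.45]
}}

```text
time_s: 14.78
ee_pos: [507.0, 311.8, 110.7]
ee_rot: [180.0, 0.0, 13.4]
force: [-0.5, -0.1, -0.3]
gripper_width: 41.3
gripper_force: 0.0
```

```bash
python3 - <<'E'
from h import *
s=env.state();print(np.round(s['ee_pos'],1),s['gripper_width'],np.round(s['qpos']))
fs=[]
for v in('top','side'):
    f=grab(v);fs.append(f)
    for n,p,z in(('lid_large',(645,-202),41),('lid_small',(483,88.7),39),('lid_largest',(507.5,401),0),('lid_medium',(410.7,257),0)):
        print(v,n,fit(f,n,p,z))
r=lambda x:cv2.resize(x[:,:,::-1],(400,400),interpolation=cv2.INTER_CUBIC)
cv2.imwrite('pics/c6.png',cv2.hconcat([r(fs[0]['pixels'][120:250,230:360]),r(fs[1]['pixels'][150:260,220:330])]))
E
```

```text
[507.  311.8 110.7] 41.336474665355 [ 30.  25.  95.  -0.  60. 107.]
top lid_large (array([ 645.1201896 , -203.10415927]), 0.91, np.float64(0.92894280762565), np.float64(0.92894280762565))
top lid_small (array([483.23147647,  89.10204834]), 0.81, np.float64(0.7992700729927007), np.float64(0.7992700729927007))
top lid_largest None
top lid_medium (array([415.37210299, 249.64290877]), 0.47, np.float64(0.5710843373493976), np.float64(0.5710843373493976))
side lid_large None
side lid_small (array([482.30528403,  87.3514722 ]), 0.71, np.float64(0.6787564766839378), np.float64(0.6787564766839378))
side lid_largest (array([506.51836453, 400.55269138]), 0.66, np.float64(0.9188191881918819), np.float64(0.9188191881918819))
side lid_medium (array([409.9865264 , 256.93784553]), 0.52, np.float64(0.8590785907859079), np.float64(0.8590785907859079))
```

View pics/c6.png

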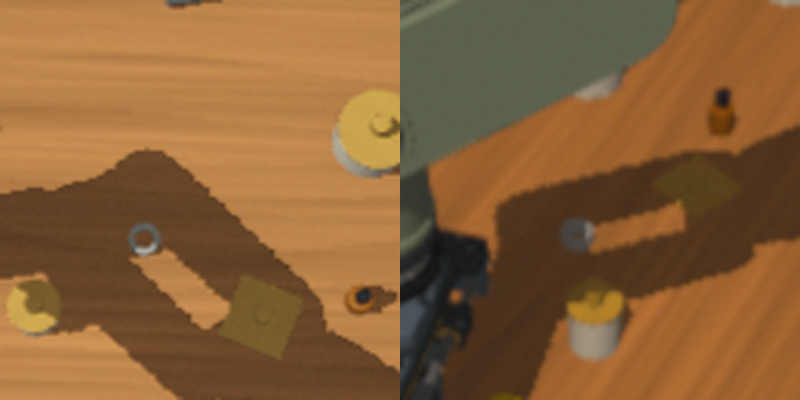

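Both lids are seated level: large at left crop (385,125), small at right crop (597,300). Next, lid_largest at (507, 401).

>>> {"api": "apply_moves", "payload": {
  "delta_pos": [
    [0,0.3,0],
    [0,0.6,-0.2],
    [0,0.752,-0.4],
    [0,0.752,-0.4],
    [0,0.752,-0.4],
    [0,0.752,-0.4],
    [0,0.752,-0.4]
  ],
  "rot": [
    [0,0,0],
    [0,0,0],
    [0,0,0],
    [0,0,0],
    [0,0,0],
    [0,0,0],
    [0,0,0]
  ],
  "hand": [0.45,0.45,0.45,0.45,0.45,0.45,0.45]
}}

```text
time_s: 16.27
ee_pos: [507.8, 400.3, 64.8]
ee_rot: [-180.0, -0.1, 13.2]
force: [-0.6, 0.3, 0.6]
gripper_width: 41.0
gripper_force: 0.0
```

>>> {"api": "apply_moves", "payload": {
  "delta_pos": [
    [0,0,-0.2],
    [0,0,-0.4],
    [0,0,-0.426],
    [0,0,-0.426]
  ],
  "rot": [
    [0,0,0],
    [0,0,0],
    [0,0,0],
    [0,0,0]
  ],
  "hand": [0.45,0.45,0.45,0.45]
}}

```text
time_s: 16.6
ee_pos: [506.8, 399.5, 12.1]
ee_rot: [179.9, 0.1, 13.2]
force: [0.1, 0.5, 0.0]
gripper_width: 41.1
gripper_force: 0.0
```

>>> {"api": "apply_moves", "payload": {
  "delta_pos": [
    [0,0,0],
    [0,0,0],
    [0,0,0],
    [0,0,0],
    [0,0,0],
    [0,0,0]
  ],
  "rot": [
    [0,0,0],
    [0,0,0],
    [0,0,0],
    [0,0,0],
    [0,0,0],
    [0,0,0]
  ],
  "hand": [0.1,0.1,0.1,0.1,0.1,0.1]
}}

```text
time_s: 17.1
ee_pos: [507.7, 401.2, 13.6]
ee_rot: [-180.0, -0.1, 13.2]
force: [-1.3, -0.8, 5.2]
gripper_width: 14.8
gripper_force: 30.0
```

>>> {"api": "apply_moves", "payload": {
  "delta_pos": [
    [0,0,0.1],
    [0,0,0.3],
    [0,0,0.55],
    [0,0,0.75],
    [0.1,-0.15,0.75],
    [0.25,-0.4,0.75],
    [0.4,-0.6,0.75]
  ],
  "rot": [
    [0,0,0],
    [0,0,0],
    [0,0,0],
    [0,0,0],
    [0,0,0],
    [0,0,0],
    [0,0,0]
  ],
  "hand": [0.1,0.1,0.1,0.1,0.1,0.1,0.1]
}}

```text
time_s: 17.68
ee_pos: [555.0, 328.1, 103.4]
ee_rot: [180.0, -0.0, 13.3]
force: [0.5, -0.1, -1.7]
gripper_width: 14.6
gripper_force: 30.0
```

>>> {"api": "apply_moves", "payload": {
  "delta_pos": [
    [0.15,-0.25,0],
    [0.3,-0.5,0],
    [0.45,-0.75,0],
    [0.6,-0.95,0],
    [0.6,-0.953,0]
  ],
  "rot": [
    [0,0,0],
    [0,0,0],
    [0,0,0],
    [0,0,0],
    [0,0,0]
  ],
  "hand": [0.1,0.1,0.1,0.1,0.1]
}}

```text
time_s: 18.1
ee_pos: [630.2, 209.6, 102.6]
ee_rot: [179.8, -0.1, 13.0]
force: [-0.5, 0.3, -1.5]
gripper_width: 14.7
gripper_force: 30.0
```

>>> {"api": "apply_moves", "payload": {
  "delta_pos": [
    [0.08,-0.12,0],
    [0.128,-0.2,0],
    [0.128,-0.2,0],
    [0.128,-0.2,0],
    [0.128,-0.2,0],
    [0.128,-0.2,0]
  ],
  "rot": [
    [0,0,0],
    [0,0,0],
    [0,0,0],
    [0,0,0],
    [0,0,0],
    [0,0,0]
  ],
  "hand": [0.1,0.1,0.1,0.1,0.1,0.1]
}}

```text
time_s: 18.6
ee_pos: [641.9, 191.4, 102.4]
ee_rot: [-180.0, 0.0, 13.3]
force: [0.3, -1.0, -2.0]
gripper_width: 15.3
gripper_force: 30.0
```

```bash
python3 - <<'E'
from h import *
s=env.state();print(np.round(s['ee_pos'],1),s['gripper_width'])
f=grab('side')
print(fit(f,'jar_largest',(642,190.5)));print(fit(f,'lid_largest',(642,190.5),90))
cv2.imwrite('pics/c7.png',cv2.resize(f['pixels'][170:270,150:260,::-1],None,fx=5,fy=5,interpolation=cv2.INTER_CUBIC))
E
```

```text
[641.9 191.4 102.4] 15.326962820339077
(array([636.05613342, 197.59374728]), 0.59, np.float64(0.7084468664850136), np.float64(0.7107776261937244))
(array([628.34310235, 198.1451058 ]), 0.52, np.float64(0.45516074450084604), np.float64(0.4700854700854701))
```

View pics/c7.png

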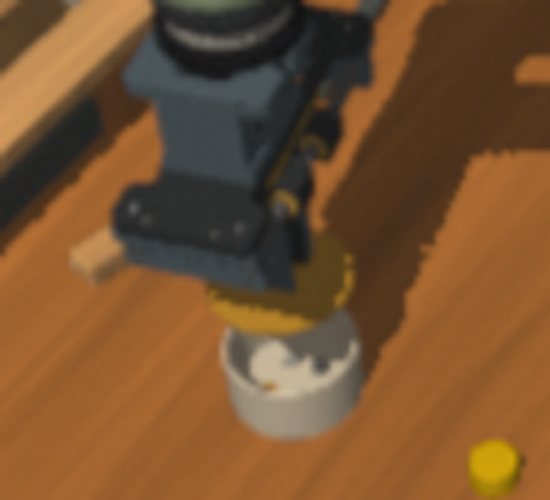

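The largest lid is held level above jar_largest (crop (290,370)). Lowering.

>>> {"api": "apply_moves", "payload": {
  "delta_pos": [
    [0,0,-0.12],
    [0,0,-0.25],
    [0,0,-0.36],
    [0,0,-0.42],
    [0,0,-0.445],
    [0,0,-0.456],
    [0,0,-0.464],
    [0,0,-0.468],
    [0,0,-0.468]
  ],
  "rot": [
    [0,0,0],
    [0,0,0],
    [0,0,0],
    [0,0,0],
    [0,0,0],
    [0,0,0],
    [0,0,0],
    [0,0,0],
    [0,0,0]
  ],
  "hand": [0.1,0.1,0.1,0.1,0.1,0.1,0.1,0.1,0.1]
}}

```text
time_s: 19.5
ee_pos: [641.4, 190.6, 48.5]
ee_rot: [-180.0, 0.1, 13.2]
force: [-6.4, -1.0, 9.4]
gripper_width: 14.8
gripper_force: 30.0
```

>>> {"api": "apply_moves", "payload": {
  "delta_pos": [
    [0,0,0.012],
    [0,0,0.012],
    [0,0,0.012],
    [0,0,0.012],
    [0,0,0.012]
  ],
  "rot": [
    [0,0,0],
    [0,0,0],
    [0,0,0],
    [0,0,0],
    [0,0,0]
  ],
  "hand": [0.1,0.2,0.35,0.45,0.45]
}}

```text
time_s: 19.92
ee_pos: [642.8, 190.6, 47.7]
ee_rot: [180.0, -0.0, 13.2]
force: [-0.4, -0.1, -0.3]
gripper_width: 35.4
gripper_force: 0.0
```

>>> {"api": "apply_moves", "payload": {
  "delta_pos": [
    [0,0,0.2],
    [0,0,0.5],
    [-0.3,0.1,0.5],
    [-0.6,0.2,0.5],
    [-1,0.3,0.5],
    [-1,0.3,0.5]
  ],
  "rot": [
    [0,0,0],
    [0,0,0],
    [0,0,0],
    [0,0,0],
    [0,0,0],
    [0,0,0]
  ],
  "hand": [0.45,0.45,0.45,0.45,0.45,0.45]
}}

```text
time_s: 20.42
ee_pos: [515.8, 226.7, 107.2]
ee_rot: [-180.0, 0.4, 13.3]
force: [0.1, -0.4, -0.6]
gripper_width: 40.7
gripper_force: 0.0
```

```bash
python3 - <<'E'
from h import *
s=env.state();print(np.round(s['ee_pos'],1),s['gripper_width'],np.round(s['qpos']))
for v in('top','side'):
    f=grab(v,v+'8.png')
    for n,p,z in(('lid_largest',(642,190.5),35),('lid_medium',(410.5,257),0),('jar_medium',(531,-422.7),0)):
        print(v,n,fit(f,n,p,z))
E
```

```text
[515.8 226.7 107.2] 40.73531350636749 [ 23.  23. 100.   0.  58.  99.]
top lid_largest (array([644.66631237, 192.48154287]), 0.87, np.float64(0.8583850931677018), np.float64(0.87468671679198))
top lid_medium None
top jar_medium (array([ 529.40613878, -421.79398346]), 0.88, np.float64(0.8232662192393736), np.float64(0.8232662192393736))
side lid_largest (array([663.63702872, 196.7135842 ]), 0.5, np.float64(0.3619744058500914), np.float64(0.3619744058500914))
side lid_medium (array([411.09462531, 256.9622936 ]), 0.73, np.float64(0.9175824175824175), np.float64(0.9175824175824175))
side jar_medium (array([ 530.36184631, -424.50177691]), 0.78, np.float64(0.8016194331983806), np.float64(0.8016194331983806))
```

>>> {"api": "apply_moves", "payload": {
  "delta_pos": [
    [-0.3,0.1,0],
    [-0.6,0.2,-0.2],
    [-0.928,0.255,-0.4],
    [-0.928,0.255,-0.4],
    [-0.928,0.255,-0.4],
    [-0.928,0.255,-0.4],
    [-0.928,0.255,-0.4]
  ],
  "rot": [
    [0,0,0],
    [0,0,0],
    [0,0,0],
    [0,0,0],
    [0,0,0],
    [0,0,0],
    [0,0,0]
  ],
  "hand": [0.45,0.45,0.45,0.45,0.45,0.45,0.45]
}}

```text
time_s: 21.6
ee_pos: [413.5, 257.8, 60.7]
ee_rot: [-180.0, -0.2, 13.2]
force: [0.9, 0.8, 0.7]
gripper_width: 40.7
gripper_force: 0.0
```

>>> {"api": "apply_moves", "payload": {
  "delta_pos": [
    [0,0,-0.2],
    [0,0,-0.36],
    [0,0,-0.394],
    [0,0,-0.394]
  ],
  "rot": [
    [0,0,0],
    [0,0,0],
    [0,0,0],
    [0,0,0]
  ],
  "hand": [0.45,0.45,0.45,0.45]
}}

```text
time_s: 21.93
ee_pos: [412.0, 256.8, 11.9]
ee_rot: [180.0, 0.0, 13.2]
force: [0.0, -0.5, -0.0]
gripper_width: 40.9
gripper_force: 0.0
```

>>> {"api": "apply_moves", "payload": {
  "delta_pos": [
    [0,0,0],
    [0,0,0],
    [0,0,0],
    [0,0,0],
    [0,0,0],
    [0,0,0]
  ],
  "rot": [
    [0,0,0],
    [0,0,0],
    [0,0,0],
    [0,0,0],
    [0,0,0],
    [0,0,0]
  ],
  "hand": [0.1,0.1,0.1,0.1,0.1,0.1]
}}

```text
time_s: 22.43
ee_pos: [411.8, 257.4, 13.2]
ee_rot: [-180.0, -0.1, 13.2]
force: [1.1, -0.5, 4.3]
gripper_width: 15.1
gripper_force: 30.0
```

```bash
python3 - <<'E'
from h import *
fs=[]
for v in('top','side'):
    f=grab(v);fs.append(f)
    print(v,fit(f,'lid_largest',(642,190.5),35))
r=lambda x:cv2.resize(x[:,:,::-1],(400,400),interpolation=cv2.INTER_CUBIC)
cv2.imwrite('pics/c8.png',cv2.hconcat([r(fs[0]['pixels'][110:210,155:255]),r(fs[1]['pixels'][190:290,160:260])]))
E
```

```text
top (array([641.1007777, 190.9635264]), 0.68, np.float64(0.9646910466582598), np.float64(0.9721518987341772))
side (array([642.70027178, 189.82502046]), 0.59, np.float64(0.9168173598553345), np.float64(0.9202898550724637))
```

View pics/c8.png

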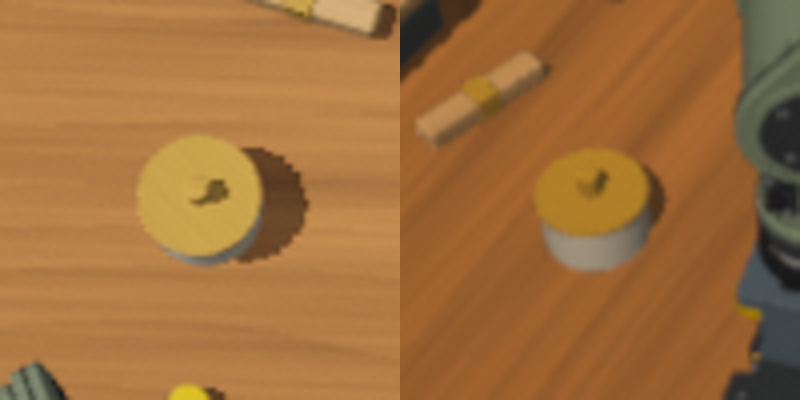

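The largest lid is seated level at (642,190). Carrying the medium lid, lifted high, across to jar_medium.

>>> {"api": "apply_moves", "payload": {
  "delta_pos": [
    [0,0,0.1],
    [0,0,0.35],
    [0,0,0.65],
    [0,0,0.9],
    [0.02,-0.1,0.9],
    [0.05,-0.3,0.9]
  ],
  "rot": [
    [0,0,0],
    [0,0,0],
    [0,0,0],
    [0,0,0],
    [0,0,0],
    [0,0,0]
  ],
  "hand": [0.1,0.1,0.1,0.1,0.1,0.1]
}}

```text
time_s: 23.13
ee_pos: [418.4, 222.7, 122.1]
ee_rot: [-179.9, -0.3, 13.4]
force: [0.1, 0.1, -1.3]
gripper_width: 14.8
gripper_force: 30.0
```

>>> {"api": "apply_moves", "payload": {
  "delta_pos": [
    [0.04,-0.25,0],
    [0.08,-0.5,0],
    [0.13,-0.75,0],
    [0.17,-1,0]
  ],
  "rot": [
    [0,0,0],
    [0,0,0],
    [0,0,0],
    [0,0,0]
  ],
  "hand": [0.1,0.1,0.1,0.1]
}}

```text
time_s: 23.47
ee_pos: [436.9, 99.5, 119.6]
ee_rot: [180.0, 0.1, 13.3]
force: [0.8, 0.5, -0.5]
gripper_width: 14.8
gripper_force: 30.0
```

>>> {"api": "apply_moves", "payload": {
  "delta_pos": [
    [0.04,-0.25,0],
    [0.08,-0.5,0],
    [0.13,-0.75,0],
    [0.17,-1,0]
  ],
  "rot": [
    [0,0,0],
    [0,0,0],
    [0,0,0],
    [0,0,0]
  ],
  "hand": [0.1,0.1,0.1,0.1]
}}

```text
time_s: 23.8
ee_pos: [457.3, -20.6, 119.6]
ee_rot: [-180.0, 0.1, 13.2]
force: [-0.1, 0.5, -0.9]
gripper_width: 14.7
gripper_force: 30.0
```

>>> {"api": "apply_moves", "payload": {
  "delta_pos": [
    [0.04,-0.25,0],
    [0.08,-0.5,0],
    [0.13,-0.75,0],
    [0.17,-1,0]
  ],
  "rot": [
    [0,0,0],
    [0,0,0],
    [0,0,0],
    [0,0,0]
  ],
  "hand": [0.1,0.1,0.1,0.1]
}}

```text
time_s: 24.13
ee_pos: [477.6, -140.5, 119.5]
ee_rot: [-180.0, 0.1, 13.2]
force: [-0.1, 1.0, -1.6]
gripper_width: 15.0
gripper_force: 30.0
```

>>> {"api": "apply_moves", "payload": {
  "delta_pos": [
    [0.04,-0.25,0],
    [0.08,-0.5,0],
    [0.13,-0.75,0],
    [0.17,-1,0]
  ],
  "rot": [
    [0,0,0],
    [0,0,0],
    [0,0,0],
    [0,0,0]
  ],
  "hand": [0.1,0.1,0.1,0.1]
}}

```text
time_s: 24.47
ee_pos: [498.0, -260.4, 119.3]
ee_rot: [-179.9, 0.1, 13.2]
force: [0.8, -0.5, -1.2]
gripper_width: 14.9
gripper_force: 30.0
```

>>> {"api": "apply_moves", "payload": {
  "delta_pos": [
    [0.04,-0.25,0],
    [0.08,-0.5,0],
    [0.13,-0.75,0],
    [0.17,-1,0]
  ],
  "rot": [
    [0,0,0],
    [0,0,0],
    [0,0,0],
    [0,0,0]
  ],
  "hand": [0.1,0.1,0.1,0.1]
}}

```text
time_s: 24.8
ee_pos: [518.4, -380.2, 119.1]
ee_rot: [-179.9, 0.1, 13.2]
force: [0.9, 0.3, -0.8]
gripper_width: 14.8
gripper_force: 30.0
```

>>> {"api": "apply_moves", "payload": {
  "delta_pos": [
    [0.06,-0.2,0],
    [0.097,-0.33,0],
    [0.097,-0.368,-0.15],
    [0.097,-0.368,-0.15],
    [0.097,-0.368,-0.15],
    [0.097,-0.368,-0.15],
    [0.097,-0.368,-0.15]
  ],
  "rot": [
    [0,0,0],
    [0,0,0],
    [0,0,0],
    [0,0,0],
    [0,0,0],
    [0,0,0],
    [0,0,0]
  ],
  "hand": [0.1,0.1,0.1,0.1,0.1,0.1,0.1]
}}

```text
time_s: 25.38
ee_pos: [530.9, -422.5, 102.9]
ee_rot: [180.0, -0.0, 13.3]
force: [-0.3, 0.4, -0.2]
gripper_width: 14.8
gripper_force: 30.0
```

```bash
python3 - <<'E'
from h import *
s=env.state();print(np.round(s['ee_pos'],1),s['gripper_width'],np.round(s['qpos']))
f=grab('side');t=grab('top')
print(fit(f,'jar_medium',(530.6,-423)),fit(t,'jar_medium',(530.6,-423)))
r=lambda x:cv2.resize(x[:,:,::-1],(400,400),interpolation=cv2.INTER_CUBIC)
cv2.imwrite('pics/c9.png',cv2.hconcat([r(t['pixels'][150:270,370:490]),r(f['pixels'][70:180,270:380])]))
E
```

```text
[ 530.9 -422.5  102.9] 14.766781629465427 [-39.  32.  84.   0.  64.  37.]
(array([ 529.81949621, -423.46028689]), 0.55, np.float64(0.8152610441767069), np.float64(0.8152610441767069)) None
```

View pics/c9.png

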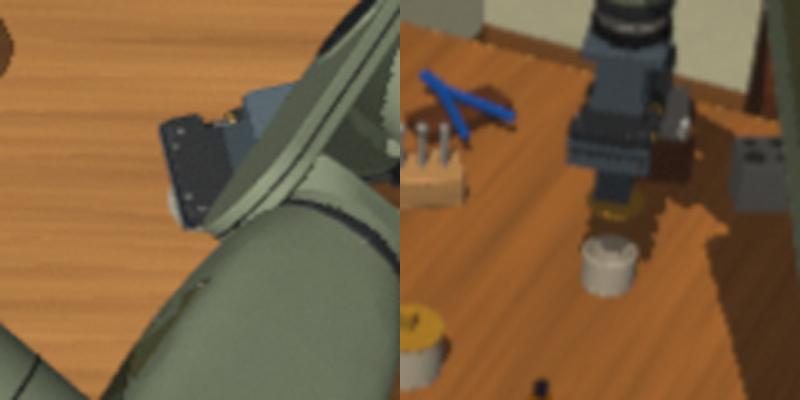

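The medium lid is over jar_medium (right crop (608,265)). Lowering.

>>> {"api": "apply_moves", "payload": {
  "delta_pos": [
    [0,0,-0.12],
    [0,0,-0.25],
    [0,0,-0.37],
    [0,0,-0.43],
    [0,0,-0.46],
    [0,0,-0.473],
    [0,0,-0.481],
    [0,0,-0.486],
    [0,0,-0.486]
  ],
  "rot": [
    [0,0,0],
    [0,0,0],
    [0,0,0],
    [0,0,0],
    [0,0,0],
    [0,0,0],
    [0,0,0],
    [0,0,0],
    [0,0,0]
  ],
  "hand": [0.1,0.1,0.1,0.1,0.1,0.1,0.1,0.1,0.1]
}}

```text
time_s: 26.53
ee_pos: [530.3, -422.7, 46.2]
ee_rot: [-180.0, 0.0, 13.2]
force: [-4.1, 2.6, 6.9]
gripper_width: 14.9
gripper_force: 30.0
```

>>> {"api": "apply_moves", "payload": {
  "delta_pos": [
    [0,0,0.01],
    [0,0,0.01],
    [0,0,0.01],
    [0,0,0.01],
    [0,0,0.01]
  ],
  "rot": [
    [0,0,0],
    [0,0,0],
    [0,0,0],
    [0,0,0],
    [0,0,0]
  ],
  "hand": [0.1,0.2,0.35,0.45,0.45]
}}

```text
time_s: 26.95
ee_pos: [531.0, -423.2, 45.3]
ee_rot: [180.0, -0.0, 13.2]
force: [-0.2, -0.4, 0.0]
gripper_width: 35.4
gripper_force: 0.0
```

>>> {"api": "apply_moves", "payload": {
  "delta_pos": [
    [0,0,0.2],
    [0,0,0.5],
    [-0.2,0,0.7],
    [-0.5,0,0.9],
    [-0.8,0,1],
    [-1,0,1]
  ],
  "rot": [
    [0,0,0],
    [0,0,0],
    [0,0,0],
    [0,0,0],
    [0,0,0],
    [0,0,0]
  ],
  "hand": [0.45,0.45,0.45,0.45,0.45,0.45]
}}

```text
time_s: 27.45
ee_pos: [409.5, -424.1, 168.8]
ee_rot: [179.7, -0.1, 13.2]
force: [0.9, 0.5, 0.2]
gripper_width: 41.2
gripper_force: 0.0
```

>>> {"api": "apply_moves", "payload": {
  "delta_pos": [
    [-0.3,0,0],
    [-0.6,0,0],
    [-0.9,0,0],
    [-1,-0.2,0],
    [-1,-0.2,0],
    [-1,-0.2,0],
    [-1,-0.2,0],
    [-1,-0.2,0]
  ],
  "rot": [
    [0,0,0],
    [0,0,0],
    [0,0,0],
    [0,0,0],
    [0,0,0],
    [0,0,0],
    [0,0,0],
    [0,0,0]
  ],
  "hand": [0.45,0.45,0.45,0.45,0.45,0.45,0.45,0.45]
}}

```text
time_s: 28.12
ee_pos: [291.5, -446.7, 165.2]
ee_rot: [-180.0, -0.0, 13.3]
force: [0.4, -0.1, 0.3]
gripper_width: 41.1
gripper_force: 0.0
```

```bash
python3 - <<'E'
from h import *
s=env.state();print(np.round(s['ee_pos'],1),s['time_s'])
for v in('top','side'):
    f=grab(v,v+'10.png')
    for n,p,z in(('lid_large',(645,-202),41),('lid_small',(483,88.7),39),('lid_largest',(642,190.5),35),('lid_medium',(530.6,-423),33)):
        print(v,n,fit(f,n,p,z))
    for d in spotter.landmark_of(f,'lid_square')[:1]:print('sq',d,ray(f,d['position'],0)[:2])
    if v=='top':cv2.imwrite('pics/c10.png',cv2.resize(f['pixels'][130:280,180:460,::-1],(784,420),interpolation=cv2.INTER_CUBIC))
E
```

```text
[ 291.5 -446.7  165.2] 28.1167
top lid_large (array([ 644.53251659, -202.5469171 ]), 0.74, np.float64(0.9285714285714286), np.float64(0.9285714285714286))
top lid_small (array([482.57682662,  87.83720916]), 0.77, np.float64(0.8345323741007195), np.float64(0.8345323741007195))
top lid_largest (array([641.87647889, 191.19447647]), 0.82, np.float64(0.9128787878787878), np.float64(0.9128787878787878))
top lid_medium (array([ 531.14760578, -423.94711116]), 0.81, np.float64(0.9009661835748792), np.float64(0.9009661835748792))
sq {'position': [314.1, 224.3], 'score': 0.59} [ 479.97356459 -107.99724441]
side lid_large (array([ 645.78440076, -203.095716  ]), 0.56, np.float64(0.8185483870967742), np.float64(0.8185483870967742))
side lid_small (array([484.45324172,  88.03414007]), 0.48, np.float64(0.765625), np.float64(0.765625))
side lid_largest (array([642.76114391, 189.57621661]), 0.94, np.float64(0.8784029038112523), np.float64(0.8784029038112523))
side lid_medium (array([ 530.05396028, -423.53453533]), 0.44, np.float64(0.5949367088607594), np.float64(0.5949367088607594))
sq {'position': [300.9, 201.2], 'score': 0.67} [ 485.67216517 -110.95254978]
```

View pics/c10.png

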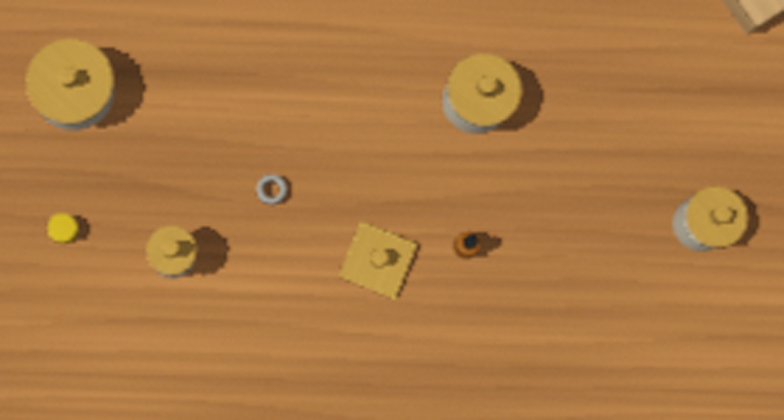

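View pics/side10.png

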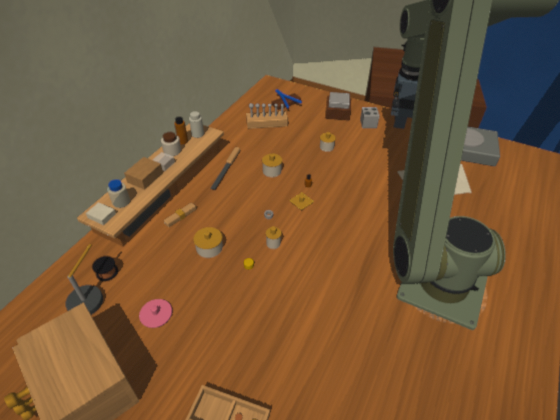

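All four lids sit level and centred: top crop (70,82), (172,250), (484,90) and (717,217). The final measured positions agree with the jars to about 2–3 mm, contact heights match the seated heights, and the square and pink lids haven't moved. Handing in.

```bash
python3 -c "
from workcell import env
print(env.job_done())"
```

```text
the job is handed in; nothing more can be done
None
```

All four round lids are seated level on their matching jars, within about 3 mm of centre by the final camera check, with the square and pink lids untouched; I handed the job in at about 28 s, and no verdict was returned.

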